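# Tip the mixing ball into the paint bottle

### The arm

A 6-joint arm with a two-finger parallel gripper is mounted at the origin on a cart in front of the work surface, level with it; the furniture and walls round the work are solid. World frame = base frame: x ahead of the robot, y to its left, z up, the work surface at z = 0. Lengths are in m, angles in rad, forces in N, time in s.
With the tool pointing down it reaches from about 0.15 to 0.775 m from the base axis. Payload 6.1 kg.
Tool frame: the origin (TCP) lies midway between the tips of the shut fingers; the grasp point (between the pads) lies 19 mm behind it; z points along the fingers, y is the line along which they close (so a half turn about z gives the same grasp; the last joint's range is limited). The gripper opens to 85 mm and grips with 20 to 120 N. Pads are 22 mm wide; open, the fingers measure 114 mm over their backs; the gripper's body (76 mm by 85 mm) begins 54 mm behind the grasp point. The pads swing forward as they close: fully open they stand 13 mm farther back than shut.
Start: joints at [-1.123, 0.126, -0.04, 1.405, 0, 1.571], TCP at [0.227, -0.473, 0.207] pointing down, gripper open.
Joint ranges: [-2.72, 2.72], [-0.95, 1.95], [-1.27, 1.35], [-1.78, 2.02], [-1.46, 1.47], [-3.14, 3.14]. Speed limits (rad/s): [2.39, 2.39, 3.01, 3.14, 3.14, 3.14].

### API

Orientations are given as a 3x3 rotation matrix whose columns are the frame's x, y, z axes.
In Python, from cell import get_obs, imaging, arm gives the robot as it stands.
- The arm moves only by the shell command python3 -m jog 'ROWS' [FORCE]. ROWS is text: rows parted by semicolons, each of 7 numbers parted by spaces: the shift along the tool's x, y, z in m, then the turn, a rotation vector about the tool's x, y, z in degrees, then the closure, from 0 (fully open) to 1 (shut). In form: dx dy dz rx ry rz gripper; .... A call has 1 to 12 rows; each row shifts and turns the commanded pose from where the row before left it, along the tool's axes as they then stand; what a row does not reach is not made up. A row lasts 1/10 s, in which the tool goes at most 50 mm and 8.59 degrees, less where a joint would pass 70% of its speed; a pose out of reach is approached as far as the arm can. A call with a gripper value outside its range is refused whole. The fingers move at their own pace and stop on an object; FORCE is the grip in N (left out, the last holds). Time passes only in rows, so rows that do not move let the fingers close. It gives the time, the measured TCP pose, the force, the opening and the grip force at its end, in the units of the state.
- get_obs(): the state, without advancing time (a new reading comes with each control period).
- imaging.camera(name): name is "scene" or "top" or "wrist"; returns the picture (400x640x3 uint8, red, green, blue); there is no depth.
- imaging.camera_info(name): a dict with "K" (3x3 intrinsics, pixels), "extrinsics" (4x4, takes a point from world to camera coordinates). Camera axes: x right, y up, looking along -z (the intrinsics and any distortion apply to the point x, -y, -z); pixel columns grow to the right and rows downward; lengths in m; the calibration is good to about 2 mm. A picture is of the moment at which its call begins: read the wrist's pose just before it. camera_info takes no time and is no camera call; for the wrist camera it gives the pose at the moment of the call.
- arm.hand_in(): hands the job in; it is judged then, once.
The state is a dict: "time": time; "qpos": joint angles; "joint_velocities": joint speeds; "effort": joint torques, N m; "eef_pos": TCP position; "eef_rot": TCP orientation; "contact_force": force on the tool from outside, world axes, zero at the start; "wrist_torque": the same for the moment, N m; "width": finger opening in m; "grip_force": force on a finger pad.
Only numpy, scipy, OpenCV 4.12 (cv2) and the standard library are available. Lean on these libraries where they do the work, as an engineer would, in place of code of your own. Each camera call takes 0.05 s, during which the arm holds its last target. There are 200 camera calls.

### The job

Use the little metal scoop to drop its steel mixing ball into the squat, wide white bottle (not the tall slim one): rest the scoop's turned-down lip just inside the bottle's mouth while the scoop is still level, and only then tip it until the ball has rolled down into the bottle; the ball must not be spilled and the bottle must stay standing. When the ball is in, stand the empty scoop upright on its foot on the bare table and let go.

Things in the scene. Friction and masses are not known exactly. Their poses are not given: they have to be found in the camera images.
- scoop: Bare-metal pouring scoop, 110 mm long, 102 high, 0.14 kg, loose, level on its foot plate (x -36 to 26, y -30 to 30 mm). Origin: under the foot, at table height; x to the spout, z up. Grip: upright rear plate, x -36 to -26 mm, 36 mm wide, top at z 102; pinch it across x, pads 65 to 80 mm above the table. Ahead of it an open channel, walls up to 44 mm high, floor rising 16 degrees to a crest at x 42, z 26 mm.
- spout_tip (a point): End of the scoop's lip, on its floor at mid-width: (74, 0, 8) mm in the scoop's frame, same axes. From the crest the lip turns down 29 degrees to this end; it is 25 mm wide outside and its metal goes 2.5 mm below this point.
- bottle_mouth (a point): Centre of the round mouth of the squat white bottle, at rim height, 80 mm above the table; z up. Bottle: open, loose, 0.3 kg, 80 mm wide up to 45 mm high, then a straight neck 22 mm long, 55 mm wide outside, 48 inside; inner floor 75 mm below the rim. The slim white bottle (52 mm wide, 115 high) is not meant.
- ball: Plain steel ball, 16 mm in diameter, 17 g; origin at its centre. It starts in the scoop at the rear of the channel, against the grip plate; it rolls out when the spout is tipped down well past 16 degrees (45 is plenty).

How it is judged:
On the way, in this order (a step that is already met when the one before it is completed fails the run):
1. the lip's end is just inside the squat bottle's mouth (below the rim, within 18 mm of its axis) with the scoop still within 15 degrees of level (horizontal distance between spout_tip and bottle_mouth below 0.018 m and z of spout_tip in the frame of bottle_mouth between -0.03 and 0 m and angle between scoop's own z axis and vertical below 0.26 rad), for 0.2 s.
2. the ball is in the squat bottle and the scoop is tipped more than 20 degrees, its lip still at the mouth (z of ball in the frame of bottle_mouth below -0.035 m and horizontal distance between ball and bottle_mouth below 0.04 m and angle between scoop's own z axis and vertical above 0.35 rad and horizontal distance between spout_tip and bottle_mouth below 0.035 m), for 0.05 s.
At the end, for the whole second after the job is handed in: The ball lies in the squat bottle (more than 35 mm below its mouth, within 40 mm of its axis), the bottle stands upright (within 7 degrees), and the scoop stands still and upright (within 7 degrees) with its foot on the table (within 10 mm of its height) (z of ball in the frame of bottle_mouth below -0.035 m and horizontal distance between ball and bottle_mouth below 0.04 m and angle between each of bottle_mouth, scoop's own z axis and vertical below 0.12 rad and height (world z) of scoop between -0.01 and 0.01 m and linear speed of scoop below 0.02 m/s and linear speed of ball below 0.1 m/s); the robot touches nothing.
It fails at once if the ball is spilled: neither in the scoop nor in or over the squat bottle's mouth (distance between ball and scoop above 0.11 m and horizontal distance between ball and bottle_mouth above 0.045 m).
It fails at once if the scoop is tipped more than 25 degrees while its lip is away from the bottle's mouth and the ball is not yet in the bottle (angle between scoop's own z axis and vertical above 0.44 rad and not (z of ball in the frame of bottle_mouth below -0.035 m and horizontal distance between ball and bottle_mouth below 0.04 m) and (horizontal distance between spout_tip and bottle_mouth above 0.032 m or z of spout_tip in the frame of bottle_mouth above 0.015 m)).
It fails at once if the bottle is tipped over (angle between bottle_mouth's own z axis and vertical above 0.6 rad).
It also fails if it takes over 51 s, if anything falls off the work surface, if the arm or the gripper's body presses on something with over 40 N, if the wrist force passes 120 N, or if a joint passes its speed limit or range.

## Working session

There is one attempt and no reset: what is moved stays moved. The work goes in short steps, Python scripts to look and compute and a shell command to move; the robot and the scene stay as the last step left them, time stands still between calls to the robot, and variables do not carry over. Pictures are saved under pics/ and viewed, at most 10 in all, crops included, and the job is handed in when it is done.

```bash
mkdir -p pics
cat > h.py <<'E'
import numpy as np, cv2
from cell import get_obs, imaging, arm
def snap(n,f):
    i=imaging.camera_info(n); im=imaging.camera(n)[:,:,::-1].copy(); cv2.imwrite('pics/'+f,im); np.savez('pics/'+f+'.npz',K=i['K'],E=i['extrinsics']); return im
def back(f,u,v,z):
    d=np.load('pics/'+f+'.npz');K,E=d['K'],d['E'];R,t=E[:3,:3],E[:3,3]
    p=np.linalg.solve(K,[u,v,1]);r=R.T@(p*[1,-1,-1]);c=-R.T@t
    return c+r*(z-c[2])/r[2]
def proj(f,P):
    d=np.load('pics/'+f+'.npz');K,E=d['K'],d['E'];c=(E[:3,:3]@np.array(P).T).T+E[:3,3];q=(K@(c*[1,-1,-1]).T).T
    return q[:,:2]/q[:,2:]
E
python3 - <<'E'
from h import *
a=snap('scene','s0.png');b=snap('top','t0.png')
print({k:imaging.camera_info('top')[k] for k in imaging.camera_info('top')})
o=get_obs();print(o['time'],o['eef_pos'],o['eef_rot'],o['width'])
E
```

```text
{'K': array([[379.77146889,   0.        , 313.78397637],
       [  0.        , 379.77146889, 199.62073365],
       [  0.        ,   0.        ,   1.        ]]), 'extrinsics': array([[ 0.00740956, -0.99988212,  0.01344801,  0.28978348],
       [ 0.99229119,  0.00901568,  0.12359981, -0.50422903],
       [-0.12370649,  0.01242852,  0.99224102, -0.89028792],
       [ 0.        ,  0.        ,  0.        ,  1.        ]])}
0.1 [ 0.22714682 -0.47287564  0.2068085 ] [[ 9.01394608e-01  4.32998134e-01 -6.12801289e-04]
 [ 4.32998568e-01 -9.01393710e-01  1.27241954e-03]
 [-1.41994222e-06 -1.41229419e-03 -9.99999003e-01]] 0.08523817123898245
```

View pics/t0.png

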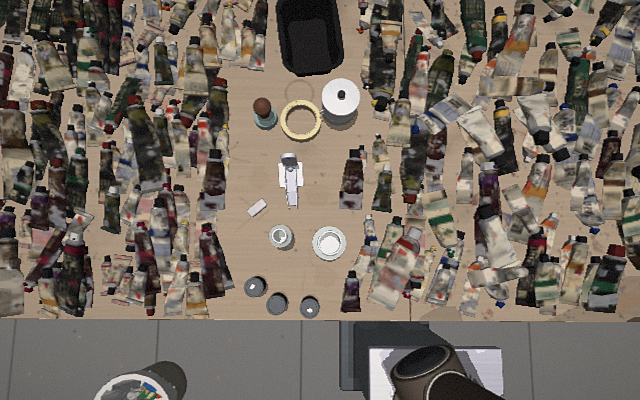

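View pics/s0.png

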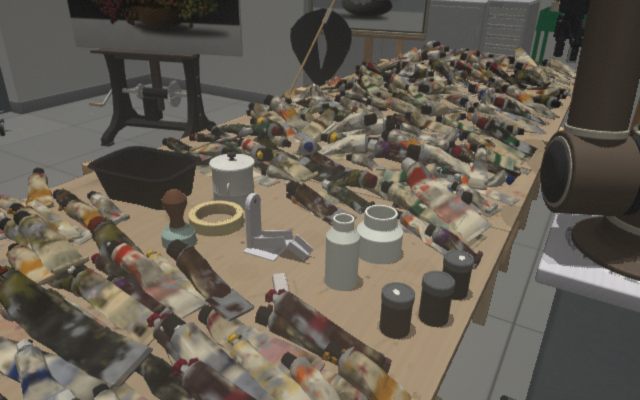

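The top view shows the squat bottle at about (330,243), the slim one at (281,237), and the scoop with its plate near (290,160) and its lip towards the robot near (293,205). I'll enlarge this area.

Run:
```python
from h import *
im=cv2.imread('pics/t0.png')[145:270,240:370];cv2.imwrite('pics/c0.png',cv2.resize(im,None,fx=4.8,fy=4.8,interpolation=cv2.INTER_CUBIC))
```

```text
(no output)
```

View pics/c0.png

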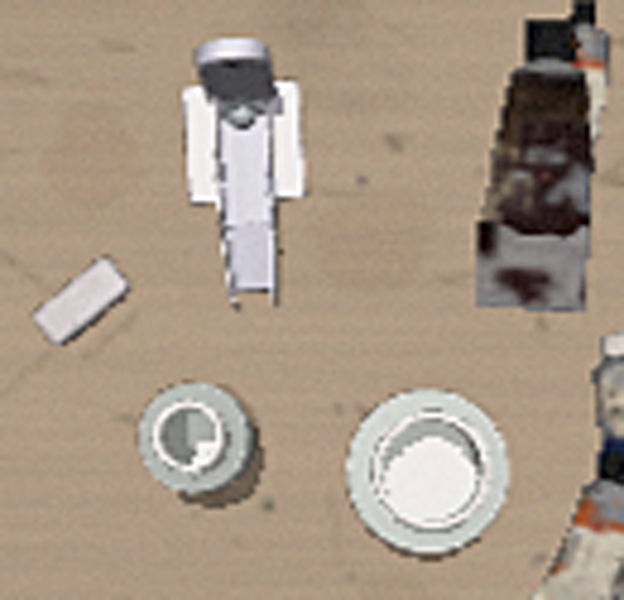

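Run:
```python
from h import *
b=lambda u,v,z:back('t0.png',240+u/4.8-.4,145+v/4.8-.4,z)
C=[b(183,88,.002),b(298,81,.002),b(306,198,.002),b(189,202,.002)]
for c in C:print(c.round(4))
# order: rear-(image left), rear-right, front-right, front-left
ob=np.array([[-36,30],[-36,-30],[26,-30],[26,30]])/1000.
ob=ob*[1,-1]  # facing robot (-x): left of scoop is -y world -> image right
W=np.array(C)[:,:2]
oc,wc=ob.mean(0),W.mean(0);H=(ob-oc).T@(W-wc);U,S,V=np.linalg.svd(H);R=V.T@np.diag([1,np.linalg.det(V.T@U.T)])@U.T
t=wc-R@oc;print('scoop',t,np.degrees(np.arctan2(R[1,0],R[0,0])),(W-(ob@R.T+t))*1000)
f=lambda x,y,z:np.r_[R@[x,y]+t,z]
print('grip',f(-.031,0,.07),'tip',f(.074,0,.008))
q=proj('t0.png',[f(-.031,.018,.102),f(-.031,-.018,.102),f(.074,0,.008)]);print(((q-[240,145]+.4)*4.8).round())
for u,v in [(428,472),(370,472),(488,472),(428,412),(428,531)]:print('mouth',b(u,v,.08).round(4))
print('body',b(428,471,.045), 'slim',b(190,437,.115))
```

```text
[0.5976 0.3852 0.002 ]
[0.602  0.3249 0.002 ]
[0.5397 0.32   0.002 ]
[0.5371 0.3809 0.002 ]
scoop [0.56411048 0.35240182] -176.18569767625613 [[-0.42630802  0.46211177]
 [-0.03352032 -0.00574692]
 [-0.41864681 -0.76053996]
 [ 0.87847514  0.30417511]]
grip [0.59504181 0.35446403 0.07      ] tip [0.49027439 0.34747912 0.008     ]
[[269.  45.]
 [193.  49.]
 [251. 291.]]
mouth [0.3973 0.26   0.08  ]
mouth [0.3971 0.2873 0.08  ]
mouth [0.3976 0.2318 0.08  ]
mouth [0.4255 0.2601 0.08  ]
mouth [0.3699 0.26   0.08  ]
body [0.39820183 0.25819082 0.045     ] slim [0.41184298 0.36936575 0.115     ]
```

Measurements agree with the given sizes (foot 60 × 62 mm, rim about 55 mm). I'll turn the tool and move above the grip plate.

```bash
python3 -m jog '0 0 0 0 0 -8.5 0;0 0 0 0 0 -8.5 0;0 0 0 0 0 -8.5 0;0 0 0 0 0 -8.5 0;0 0 0 0 0 -8.5 0;0 0 0 0 0 -8.5 0;0 0 0 0 0 -8.5 0;0 0 0 0 0 -8.6 0;0.03 0.016 0 0 0 0 0;0.038 0.02 0 0 0 0 0;0.038 0.02 0 0 0 0 0;0.038 0.02 0 0 0 0 0'
python3 -m jog '0.038 0.02 0 0 0 0 0;0.038 0.02 0 0 0 0 0;0.038 0.02 0 0 0 0 0;0.038 0.02 0 0 0 0 0;0.038 0.02 0 0 0 0 0;0.038 0.02 0 0 0 0 0;0.038 0.02 0 0 0 0 0;0.038 0.02 0 0 0 0 0;0.038 0.02 0 0 0 0 0;0.038 0.02 0 0 0 0 0;0.038 0.02 0 0 0 0 0;0.038 0.02 0 0 0 0 0'
python3 -m jog '0.038 0.02 0 0 0 0 0;0.038 0.02 0 0 0 0 0;0.038 0.02 0 0 0 0 0;0.038 0.02 0 0 0 0 0;0.02 0.01 0 0 0 0 0;0 0 0 0 0 0 0;0 0 0 0 0 0 0'
python3 - <<'E'
from h import *
o=get_obs();d=np.array([.595,.3545,.2])-o['eef_pos'];print('delta tool',o['eef_rot'].T@d,o['eef_rot'])
im=snap('wrist','w0.png')
print(proj('w0.png',[[.595,.3545,.102],[.397,.26,.08]]))
E
```

```text
time: 1.3
eef_pos: [0.2938, -0.323, 0.207]
eef_rot: [[-0.064, 0.998, -0.0], [0.998, 0.064, 0.001], [0.001, -0.0, -1.0]]
contact_force: [0.6, 0.0, -0.6]
width: 0.0857
grip_force: 0.0
time: 2.5
eef_pos: [0.5036, 0.148, 0.2071]
eef_rot: [[-0.066, 0.998, -0.0], [0.998, 0.066, -0.0], [-0.0, -0.0, -1.0]]
contact_force: [0.4, -0.2, 0.4]
width: 0.0857
grip_force: 0.0
time: 3.2
eef_pos: [0.5816, 0.3237, 0.2064]
eef_rot: [[-0.066, 0.998, -0.002], [0.998, 0.066, -0.001], [-0.001, -0.002, -1.0]]
contact_force: [-0.9, -0.3, -0.2]
width: 0.0853
grip_force: 0.0
delta tool [0.02982005 0.01541849 0.00632357] [[-0.06618269  0.99780615 -0.00165492]
 [ 0.9978069   0.0661807  -0.00122645]
 [-0.00111423 -0.00173246 -0.99999788]]
[[343.05105379 147.88674836]
 [116.81116091 231.15867465]]
```

View pics/w0.png

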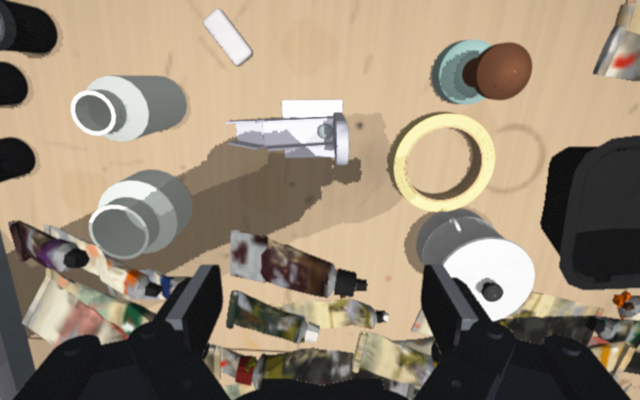

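The wrist view shows the plate's top at about (342,139), spanning v 113–164, and the squat mouth centred at about (121,231).

Run:
```python
from h import *
im=cv2.imread('pics/w0.png')
a=cv2.resize(im[90:190,220:370],None,fx=4,fy=4,interpolation=cv2.INTER_CUBIC);b=cv2.resize(im[180:270,70:220],None,fx=4,fy=4,interpolation=cv2.INTER_CUBIC)[:200]
cv2.imwrite('pics/c1.png',np.vstack([a,cv2.resize(im[195:270,70:220],None,fx=4,fy=4)])[:600])
for n,u,v,z in [('plate',342,139,.102),('pl',342,113,.102),('pr',342,164,.102),('mouth',121,231,.08)]:print(n,back('w0.png',u,v,z))
```

```text
plate [0.5935956  0.36134378 0.102     ]
pl [0.59192749 0.38089047 0.102     ]
pr [0.59527693 0.34164214 0.102     ]
mouth [0.40084288 0.26041775 0.08      ]
```

View pics/c1.png

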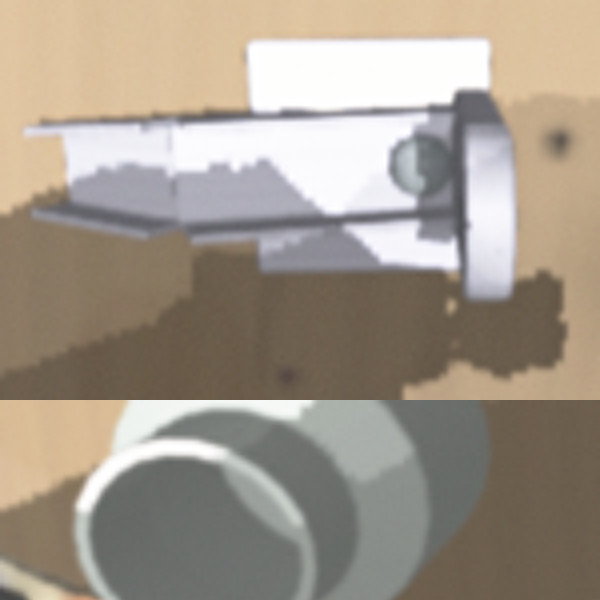

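```bash
python3 -m jog '0.016 0.008 0 0 0 0 0;0.015 0.0075 0 0 0 0 0;0 0 0.03 0 0 0 0;0 0 0.03 0 0 0 0;0 0 0.03 0 0 0 0;0 0 0.03 0 0 0 0;0 0 0.02 0 0 0 0;0 0 0.013 0 0 0 0;0 0 0 0 0 0 0;0 0 0 0 0 0 0' 
python3 -m jog '0 0 0 0 0 0 0.2;0 0 0 0 0 0 0.4;0 0 0 0 0 0 0.5;0 0 0 0 0 0 0.6;0 0 0 0 0 0 0.7;0 0 0 0 0 0 0.8;0 0 0 0 0 0 0.9;0 0 0 0 0 0 1;0 0 0 0 0 0 1;0 0 0 0 0 0 1;0 0 0 0 0 0 1;0 0 0 0 0 0 1' 60
```

```text
time: 4.25
eef_pos: [0.5957, 0.3553, 0.0557]
eef_rot: [[-0.065, 0.998, 0.001], [0.998, 0.065, 0.001], [0.0, 0.001, -1.0]]
contact_force: [0.4, 0.0, 0.7]
width: 0.0856
grip_force: 0.0
time: 5.45
eef_pos: [0.5954, 0.3557, 0.0546]
eef_rot: [[-0.065, 0.998, 0.0], [0.998, 0.065, 0.0], [0.0, 0.0, -1.0]]
contact_force: [0.0, -0.1, 0.0]
width: 0.0085
grip_force: 58.8
```

```bash
python3 -m jog '0 0 -0.006 0 0 0 1;0 0 -0.012 0 0 0 1;0 0 -0.018 0 0 0 1;0 0 -0.018 0 0 0 1;0 0 -0.018 0 0 0 1;0 0 -0.018 0 0 0 1;0 0 -0.017 0 0 0 1;0 0 -0.012 0 0 0 1;0 0 -0.006 0 0 0 1;-0.004 -0.005 0 0 0 0 1;-0.008 -0.01 0 0 0 0 1;-0.012 -0.015 0 0 0 0 1'
python3 -m jog '-0.012 -0.015 0 0 0 0 1;-0.012 -0.015 0 0 0 0 1;-0.012 -0.015 0 0 0 0 1;-0.012 -0.013 0 0 0 0 1;-0.006 -0.008 0 0 0 0 1;-0.0044 -0.004 0 0 0 0 1;0 0 0 0 0 0 1;0 0 0 0 0 0 1;0 0 0 0 0 0 1'
python3 - <<'E'
from h import *
snap('wrist','w1.png');snap('top','t1.png');im=cv2.imread('pics/t1.png')
w=cv2.imread('pics/w1.png')
cv2.imwrite('pics/c2.png',np.hstack([cv2.resize(im[190:290,275:375],(400,400),interpolation=2),cv2.resize(w[100:300,20:220],(400,400),interpolation=2)]))
E
```

```text
time: 6.65
eef_pos: [0.5663, 0.3293, 0.1779]
eef_rot: [[-0.066, 0.998, -0.002], [0.998, 0.066, -0.001], [-0.001, -0.002, -1.0]]
contact_force: [-0.1, 0.3, -2.3]
width: 0.0089
grip_force: 58.6
time: 7.55
eef_pos: [0.5014, 0.2673, 0.1792]
eef_rot: [[-0.066, 0.998, -0.0], [0.998, 0.066, 0.0], [0.0, -0.0, -1.0]]
contact_force: [-0.9, -0.6, -1.5]
width: 0.009
grip_force: 58.6
```

View pics/c2.png

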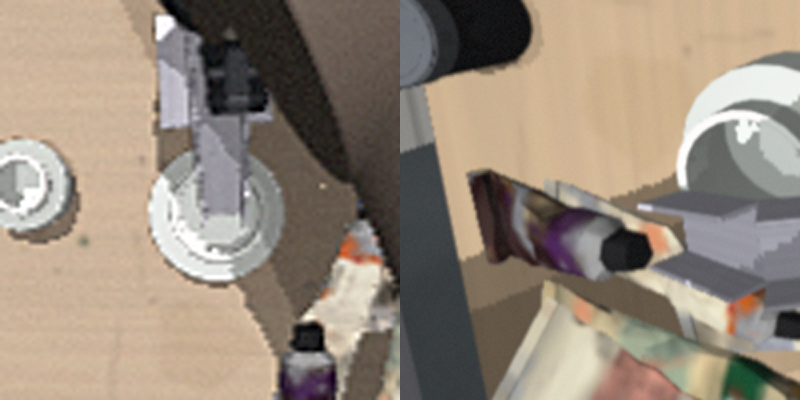

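View pics/w1.png

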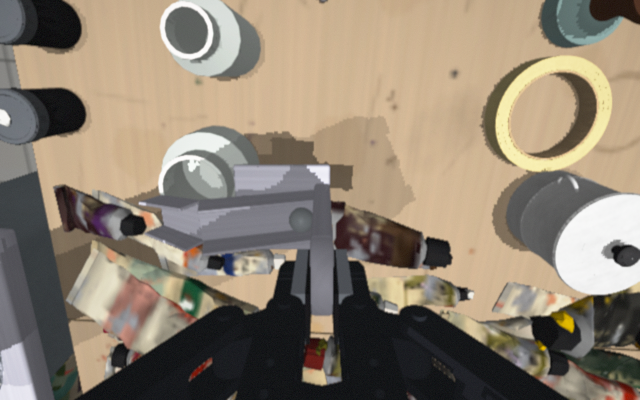

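The ball is still at the rear against the plate. The lip end is at about (163,220) in the wrist view and (330.5,243) in the top view. The mouth shows beneath it.

Run:
```python
from h import *
print(back('w1.png',163,220,.1326),back('t1.png',330.5,243,.1326))
# slim-bottle-independent: mouth in t1 from c2 outer circle centre
print('body45',back('t1.png',275+216/4-.4,190+214/4-.4,.045))
print('mouth wrist left/top edges', back('w1.png',158,188,.08),back('w1.png',198,151,.08))
o=get_obs()['eef_pos'];y=np.radians(-176.2);print('model tip',o[:2]+.105*np.array([np.cos(y),np.sin(y)]))
```

```text
[0.39696001 0.25379959 0.1326    ] [0.39666006 0.25912254 0.1326    ]
body45 [0.39732405 0.25858011 0.045     ]
mouth wrist left/top edges [0.37092102 0.2574888  0.08      ] [0.40400106 0.28943164 0.08      ]
model tip [0.39653487 0.26024985]
```

```bash
python3 -m jog '0.002 -0.001 0.005 0 0 0 1;0 0 0.01 0 0 0 1;0 0 0.012 0 0 0 1;0 0 0.012 0 0 0 1;0 0 0.01 0 0 0 1;0 0 0.007 0 0 0 1;0 0 0.004 0 0 0 1;0 0 0 0 0 0 1;0 0 0 0 0 0 1;0 0 0 0 0 0 1;0 0 0 0 0 0 1'
python3 - <<'E'
from h import *
snap('top','t2.png');snap('scene','s2.png');a=cv2.imread('pics/t2.png');b=cv2.imread('pics/s2.png')
cv2.imwrite('pics/c3.png',np.hstack([cv2.resize(a[190:290,275:375],(400,400),interpolation=2),cv2.resize(b[150:290,300:440],(400,400),interpolation=2)]))
# tilt rows: rotate about the tip by 2.1 deg per row: tool-frame shift
o=get_obs();R=o['eef_rot'];y=np.radians(-176.2);sx=np.array([np.cos(y),np.sin(y),0]);up=np.array([0,0,1.]);ax=np.cross(up,sx)
v=.105*sx-(o['eef_pos'][2]-.073)*up  # TCP->tip
from scipy.spatial.transform import Rotation as S
print('axis tool',R.T@ax)
for a in (1,2,4,8):
    d=v-S.from_rotvec(ax*np.radians(a)).apply(v);print(a,R.T@d)
E
```

```text
time: 8.75
eef_pos: [0.5001, 0.269, 0.12]
eef_rot: [[-0.065, 0.998, 0.001], [0.998, 0.065, 0.0], [0.0, 0.001, -1.0]]
contact_force: [0.3, -0.6, -1.1]
width: 0.009
grip_force: 58.6
axis tool [-9.99999611e-01  8.51932521e-04 -2.28270739e-04]
1 [-2.92096804e-07 -8.32065913e-04 -1.82575884e-03]
2 [-6.14609846e-07 -1.69586897e-03 -3.63671806e-03]
4 [-1.35048245e-06 -3.51762444e-03 -7.21203577e-03]
8 [-3.18228307e-06 -7.52976609e-03 -1.41611263e-02]
```

View pics/c3.png

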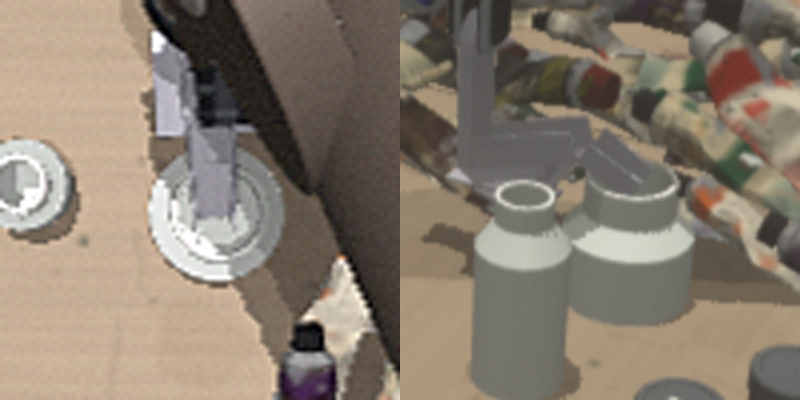

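The scene view shows the lip end inside the mouth with the scoop level and the bottle untouched. Now I'll tip it slowly about the lip.

```bash
python3 -m jog '0 0 0 0 0 0 1;0 -0.0017 -0.0032 -2 0 0 1;0 -0.0017 -0.0032 -2 0 0 1;0 -0.0017 -0.0032 -2 0 0 1;0 -0.0017 -0.0032 -2 0 0 1;0 -0.0017 -0.0032 -2 0 0 1;0 -0.0017 -0.0032 -2 0 0 1;0 -0.0017 -0.0036 -2 0 0 1;0 -0.00085 -0.0018 -1 0 0 1;0 -0.00085 -0.0018 -1 0 0 1;0 -0.00085 -0.0018 -1 0 0 1;0 -0.00085 -0.0018 -1 0 0 1'
python3 -m jog '0 -0.00085 -0.0018 -1 0 0 1;0 -0.00085 -0.0018 -1 0 0 1;0 -0.00085 -0.0018 -1 0 0 1;0 -0.00085 -0.0018 -1 0 0 1;0 0 0 0 0 0 1;0 0 0 0 0 0 1;0 0 0 0 0 0 1;0 0 0 0 0 0 1;0 0 0 0 0 0 1;0 0 0 0 0 0 1;0 0 0 0 0 0 1;0 0 0 0 0 0 1'
python3 - <<'E'
from h import *
snap('top','t3.png');snap('wrist','w3.png');a=cv2.imread('pics/t3.png');b=cv2.imread('pics/w3.png')
cv2.imwrite('pics/c4.png',np.hstack([cv2.resize(a[190:290,275:375],(400,400),interpolation=2),cv2.resize(b[120:320,130:330],(400,400),interpolation=2)]))
o=get_obs();R=o['eef_rot'];y=np.radians(-176.2)
print('tilt',np.degrees(np.arccos(-R[2,2])),'tip',o['eef_pos']+R@[0,-.105,.047])
E
```

```text
time: 10.05
eef_pos: [0.4805, 0.2675, 0.1469]
eef_rot: [[-0.065, 0.949, 0.309], [0.998, 0.062, 0.02], [-0.0, 0.31, -0.951]]
contact_force: [0.1, -0.6, -1.1]
width: 0.0083
grip_force: 58.8
time: 11.25
eef_pos: [0.4749, 0.2672, 0.1525]
eef_rot: [[-0.065, 0.925, 0.374], [0.998, 0.061, 0.024], [-0.0, 0.375, -0.927]]
contact_force: [-1.0, 0.1, -2.2]
width: 0.0084
grip_force: 58.7
tilt 22.004333162247917 tip [0.39533739 0.26195066 0.06966754]
```

View pics/c4.png

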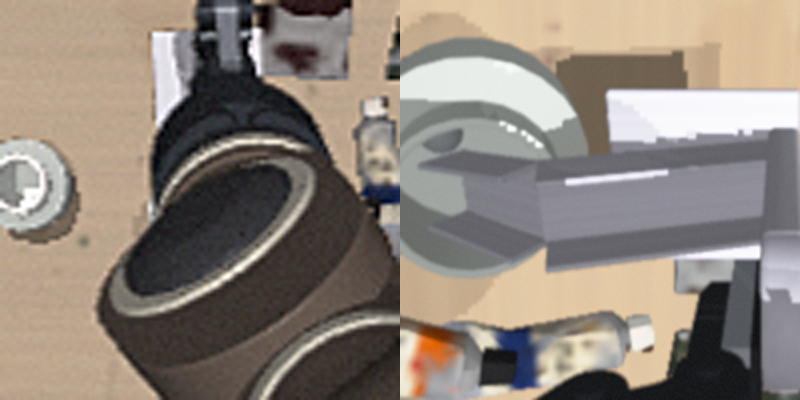

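The ball has left the channel; a dark ball is visible inside the bottle at about (445,138) of the crop. The tilt is 22° and the lip is in the mouth, so I'll lift, level and return to the bare starting spot.

```bash
python3 -m jog '0 0.004 -0.009 0 0 0 1;0 0.0075 -0.0185 0 0 0 1;0 0.0075 -0.0185 0 0 0 1;0 0.0075 -0.0185 0 0 0 1;0 0.0075 -0.0185 0 0 0 1;0 0.004 -0.009 0 0 0 1;0 0 0 5.5 0 0 1;0 0 0 5.5 0 0 1;0 0 0 5.5 0 0 1;0 0 0 5.5 0 0 1;0 0 0 0 0 0 1'
python3 -m jog '0.01 0.0158 0 0 0 0 1;0.0135 0.021 0 0 0 0 1;0.0135 0.021 0 0 0 0 1;0.0135 0.021 0 0 0 0 1;0.0135 0.021 0 0 0 0 1;0.0105 0.016 0 0 0 0 1;0.006 0.0095 0 0 0 0 1;0 0 0 0 0 0 1;0 0 0 0 0 0 1;0 0 0 0 0 0 1'
python3 - <<'E'
from h import *
snap('wrist','w5.png')
E
```

```text
time: 12.45
eef_pos: [0.4777, 0.2672, 0.2498]
eef_rot: [[-0.064, 0.998, -0.005], [0.998, 0.064, -0.002], [-0.002, -0.005, -1.0]]
contact_force: [0.1, -0.4, -2.3]
width: 0.0087
grip_force: 59.2
time: 13.45
eef_pos: [0.5948, 0.3554, 0.2529]
eef_rot: [[-0.066, 0.998, 0.001], [0.998, 0.066, 0.0], [0.0, 0.001, -1.0]]
contact_force: [-0.3, -0.7, -0.4]
width: 0.009
grip_force: 59.2
```

View pics/w5.png

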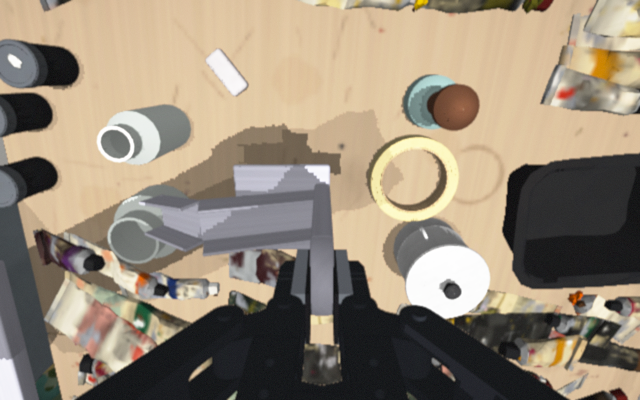

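The scoop is level and empty, and the bottle is standing. I'll lower it to the table.

```bash
python3 -m jog '0 0 0.015 0 0 0 1;0 0 0.025 0 0 0 1;0 0 0.03 0 0 0 1;0 0 0.03 0 0 0 1;0 0 0.03 0 0 0 1;0 0 0.025 0 0 0 1;0 0 0.018 0 0 0 1;0 0 0.01 0 0 0 1;0 0 0.005 0 0 0 1;0 0 0.003 0 0 0 1;0 0 0.002 0 0 0 1;0 0 0 0 0 0 1'
python3 -m jog '0 0 0.002 0 0 0 1;0 0 0.002 0 0 0 1;0 0 0 0 0 0 1;0 0 0 0 0 0 1'
```

```text
time: 14.7
eef_pos: [0.5957, 0.356, 0.0598]
eef_rot: [[-0.065, 0.998, 0.001], [0.998, 0.065, 0.001], [0.001, 0.001, -1.0]]
contact_force: [0.1, -1.0, -1.0]
width: 0.0087
grip_force: 59.2
time: 15.1
eef_pos: [0.5954, 0.3557, 0.0551]
eef_rot: [[-0.065, 0.998, -0.0], [0.998, 0.065, -0.0], [-0.0, -0.0, -1.0]]
contact_force: [0.2, -0.1, -2.0]
width: 0.0087
grip_force: 59.2
```

```bash
python3 -m jog '0 0 0.001 0 0 0 1;0 0 0 0 0 0 1;0 0 0 0 0 0 1;0 0 0 0 0 0 1'
```

```text
time: 15.5
eef_pos: [0.5957, 0.3558, 0.0545]
eef_rot: [[-0.065, 0.998, 0.001], [0.998, 0.065, 0.0], [0.0, 0.001, -1.0]]
contact_force: [0.9, 0.3, 2.4]
width: 0.0085
grip_force: 59.7
```

The force shows table contact, so I'll release gently and retreat straight up.

```bash
python3 -m jog '0 0 0 0 0 0 0.85;0 0 0 0 0 0 0.7;0 0 0 0 0 0 0.5;0 0 0 0 0 0 0.3;0 0 0 0 0 0 0;0 0 0 0 0 0 0;0 0 0 0 0 0 0;0 0 0 0 0 0 0;0 0 0 0 0 0 0;0 0 0 0 0 0 0' 20
python3 -m jog '0 0 -0.01 0 0 0 0;0 0 -0.02 0 0 0 0;0 0 -0.03 0 0 0 0;0 0 -0.03 0 0 0 0;0 0 -0.03 0 0 0 0;0 0 -0.03 0 0 0 0;0 0 0 0 0 0 0;0 0 0 0 0 0 0;0 0 0 0 0 0 0;0 0 0 0 0 0 0'
python3 - <<'E'
from h import *
a=snap('scene','s6.png');b=snap('wrist','w6.png')
cv2.imwrite('pics/c6.png',np.hstack([cv2.resize(a[150:300,230:430],(400,300),interpolation=2),cv2.resize(b[50:290,50:370],(400,300),interpolation=2)]))
E
```

```text
time: 16.5
eef_pos: [0.5954, 0.3557, 0.0541]
eef_rot: [[-0.065, 0.998, -0.0], [0.998, 0.065, 0.0], [0.0, -0.0, -1.0]]
contact_force: [-0.2, 0.1, 0.0]
width: 0.0854
grip_force: 0.0
time: 17.5
eef_pos: [0.5949, 0.3554, 0.2026]
eef_rot: [[-0.065, 0.998, -0.002], [0.998, 0.065, -0.001], [-0.001, -0.002, -1.0]]
contact_force: [0.5, 0.2, 1.2]
width: 0.0854
grip_force: 0.0
```

View pics/c6.png

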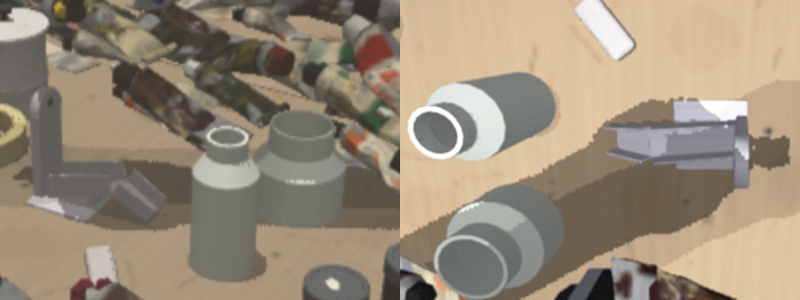

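The scoop stands upright and empty, the bottle is standing and the gripper is clear.

```bash
python3 -c "
from cell import arm
print(arm.hand_in())"
```

```text
the job is handed in; nothing more can be done
None
```

I've handed the job in: the ball was seen in the squat bottle after tipping, the bottle is still standing, and the empty scoop is upright on the bare table with the gripper clear; the hand-in call gave no verdict.

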